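Unlock and open the cocoa supply box

TASK

Open the locked supply box on the drinks table: take the T-handled key from its wooden stand, stand it in the lock on the box, turn it gently to and fro under light pressure until it drops fully home, then turn it clockwise (seen from above) to its stop. Then slide the lid fully open, away from the lock, leaving the key seated in the lock and disturbing none of the other things on the table.

Things in the scene. Friction and masses are not known exactly. Their poses are not given: they have to be found in the camera images.
- key_handle (a point): Centre of the upright key's black handle bar: 90 mm long (its x axis), 16 mm thick (y), 22 mm high. Under it a steel shaft 14 mm in diameter, a barrel 34 mm in diameter and 26 mm high with a bevelled foot, and a flat bit. The key is the same turned by half a turn; about 0.14 kg. It stands loose, at any yaw, in the stand, this point 88 mm above the table; lift it 30 mm or more to clear the stand
- key_bit (a point): Middle of the lower edge of the key's bit, 71 mm under the handle's centre. The bit is 30 mm long, parallel to the handle, 6 mm thick, with a bevelled lower edge, and sticks out 10 mm under the barrel
- stand: Fixed square wooden block 90 x 90 x 45 mm with the round well (38 mm in diameter, 28 mm deep) in its middle that holds the key; origin at the centre of its underside. Left or right of the box
- box: Fixed steel supply box, 260 mm long (x, from the lock towards the lid), 180 mm wide (y), 90 mm high; origin at the centre of its underside. Its near part, 100 mm long, is a flat deck with the lock; a lid covers the rest
- lock_mouth (a point): Centre of the lock's round mouth, level with the deck, 90 mm above the table, 50 mm from the box's near edge; axes as the box's. Hole 38 mm in diameter with a 5 mm bevel and a thin brass trim, 18 mm deep. The bit first rests on its floor (handle's centre 53 mm above this point); fully home the key is 10 mm lower, its barrel on the floor (handle's centre 43 mm above this point)
- lock_floor (a point): Floor of the lock's mouth, 18 mm down, under a dust flap that gives way: a turning plug with a slot 12.5 mm wide. Its angle is hidden and differs each time: the key drops in with its handle 0.6 to 1.55 rad counter-clockwise, seen from above, of the box's y axis (either end), give or take 0.1 to 0.2 rad. 3 to 8 N of push is plenty; over 80 N is damage
- lid (a joint): Sliding of the aluminium lid (158 x 180 mm, top 91 mm above the table) along the box's x axis, away from the lock: 0 shut, 0.080 m fully open at its stop; about 2 N of friction, stays where left. It is free only with the key home and turned clockwise (0.25 N m of friction) until the handle lies along the box's y axis, within 0.15 rad or past it; the stop is 0 to 0.2 rad past it, as the bit has play
- lid_bar (a point): Centre of the push bar standing on the lid: 100 mm long along the box's y axis, 12 mm thick, 24 mm high. With the lid shut it is 130 mm from the lock along the box's x axis
- cups: Stack of white paper-style cups, 77 mm in diameter, 129 mm high, loose, to be left alone; origin at the centre of its underside. On the side of the box where the stand is not
- can: Red spray can with a white nozzle, 62 mm in diameter, 175 mm high, loose, to be left alone; origin at the centre of its underside
- jar: Amber glass jar with a brass cap, 72 mm in diameter, 110 mm high, loose, to be left alone; origin at the centre of its underside
Mind the look-alikes: they are no part of the job. Leave any pink or turquoise look-alike of the part that bears key_handle alone. Leave any pink or turquoise look-alike of the stand alone.

How it is judged:
On the way, in this order (a step that is already met when the one before it is completed fails the run):
1. the key is lifted out of its stand (z of key_handle in the frame of stand above 0.115 m), for 0.1 s.
2. the key has dropped fully home in the lock, the lid still shut (horizontal distance between key_handle and lock_mouth below 0.012 m and z of key_handle in the frame of lock_mouth below 0.047 m and value of joint lid below 0.008 m), for 0.1 s.
3. the key is turned to its stop, crosswise to the box (all of step 2 and angle between the x axis of key_handle and the y axis of lock_mouth, either way round below 0.3 rad), for 0.1 s.
At the end, for the whole second after the job is handed in: the lid is at rest, open by more than 70 of its 80 mm, and the key stands released in the lock, fully home (handle's centre less than 47 mm above the deck and within 12 mm of the lock's axis, upright within 0.15 rad) (value of joint lid above 0.07 m and horizontal distance between key_handle and lock_mouth below 0.012 m and z of key_handle in the frame of lock_mouth below 0.047 m and angle between key_handle's own z axis and vertical below 0.15 rad and velocity of joint lid between -0.01 and 0.01 m/s); the robot touches nothing.
It fails at once if the key is forced against the lock with more than 80 N (contact force between key and box above 80 N).
It fails at once if the cups are moved more than 30 mm or tipped (distance of cups from where it was at the start of the episode above 0.03 m or angle between cups's own z axis and vertical above 0.4 rad).
It fails at once if the can is moved more than 30 mm or tipped (distance of can from where it was at the start of the episode above 0.03 m or angle between can's own z axis and vertical above 0.4 rad).
It fails at once if the jar is moved more than 30 mm or tipped (distance of jar from where it was at the start of the episode above 0.03 m or angle between jar's own z axis and vertical above 0.4 rad).
It also fails if it takes over 64 s, if anything falls off the work surface, if the arm or the gripper's body presses on something with over 40 N, if the wrist force passes 120 N, or if a joint passes its speed limit or range.

ROBOT

A 6-joint arm with a two-finger parallel gripper is mounted at the origin on the work surface. World frame = base frame: x ahead of the robot, y to its left, z up, the work surface at z = 0. Lengths are in m, angles in rad, forces in N, time in s.
With the tool pointing down it reaches from about 0.275 to 0.825 m from the base axis. Payload 5.2 kg.
Tool frame: the origin (TCP) lies midway between the tips of the shut fingers; the grasp point (between the pads) lies 19 mm behind it (r.grasp_offset is the distance from the TCP to the grasp point, in m); z points along the fingers, y is the direction in which the jaws open and shut (so a half turn about z gives the same grasp; the last joint's range is limited). The gripper opens to 93 mm and grips with 3 to 60 N. Pads are 15 mm wide; open, the fingers measure 128 mm over their backs; the gripper's body (75 mm by 188 mm) begins 65 mm behind the grasp point.
Start: joints at [0.992, 0.259, 1.535, -0, 1.348, -0.203], TCP at [0.202, 0.512, 0.184] pointing down, gripper open.
Joint ranges: [-3.14, 3.14], [-0.91, 2.08], [0.19, 2.58], [-1.22, 4.36], [0.22, 2.71], [-3.12, 3.12]. Speed limits (rad/s): [2.57, 2.57, 3.14, 3.14, 3.14, 3.14].

INTERFACE

Orientations are given as [roll, pitch, yaw] about the fixed x, y, z axes, in that order (R = Rz(yaw) Ry(pitch) Rx(roll)).
In Python, from rig import r gives the robot as it stands.
- The arm moves only by the tool carry_out, never from a script. Its argument "rows" is a list of rows, each a list of 7 numbers: the shift along the world's x, y, z scaled (see below), then the turn, a rotation vector about the world's x, y, z scaled (see below), then the opening, from 0 (shut) to 1 (fully open). In form: [[dx, dy, dz, wx, wy, wz, claw], ...]. A call has 1 to 10 rows; each row is the pose to reach, as a shift and turn from the pose commanded when the call began; what a row does not reach only later rows make up. The controller multiplies each number of a shift by 500 mm and each number of a turn by 45 degrees. A row lasts 1/12 s, in which the tool goes at most 41.7 mm and 7.16 degrees, less where a joint would pass 70% of its speed; a pose out of reach is approached as far as the arm can. A call with a number of a shift or a turn outside -1 to 1 is refused whole. A call with a gripper value outside its range is refused whole. The fingers move at their own pace and stop on an object; "grip_force" is the grip in N (left out, the last holds). Time passes only in rows, so rows that repeat a pose let the fingers close. It gives the time, the measured TCP pose, the force and the opening at its end, in the units of the state.
- r.read_state(): the state, without advancing time (a new reading comes with each control period).
- r.camera(name): name is "scene" or "side" or "wrist"; returns the picture (400x640x3 uint8, red, green, blue); there is no depth.
- r.camera_info(name): a dict with "camera_matrix" (3x3 intrinsics, pixels), "camera_from_world" (4x4, takes a point from world to camera coordinates); the wrist camera has in their place "tool_from_camera" (4x4, takes a point from camera to tool coordinates, whose origin is the TCP and whose axes are the flange's). Camera axes: x right, y down, z forward; pixel columns grow to the right and rows downward; lengths in m; the calibration is good to about 2 mm. A picture is of the moment at which its call begins: read the wrist's pose just before it. camera_info takes no time and is no camera call.
- r.hand_in(): hands the job in, once; it reports no verdict.
The state is a dict: "clock": time; "joint_positions": joint angles; "qd": joint speeds; "joint_efforts": joint torques, N m; "ee_pos": TCP position; "tcp_rot": TCP orientation; "contact_force": force on the tool from outside, world axes, zero at the start; "ft_torque": the same for the moment, N m; "opening": opening from 0.0 (shut) to 1.0 (fully open).
Only numpy, scipy, OpenCV 4.12 (cv2) and the standard library are available. Lean on these libraries where they do the work, as an engineer would, in place of code of your own. Each camera call takes 0.05 s, during which the arm holds its last target. There are 200 camera calls.

## Working session

There is one attempt and no reset: what is moved stays moved. The work goes in short steps, Python scripts to look and compute and a tool call to move; the robot and the scene stay as the last step left them, time stands still between calls to the robot, and variables do not carry over. Pictures are saved under pics/ and viewed, about 8 in all and at most 12, crops included, and the job is handed in when it is done.

Besides the shell and the picture viewer there is one more tool, called by a JSON object that holds its "fn" and its "kwargs". carry_out: Moves the arm, as the interface text tells. Its arguments: {"type":"object","properties":{"rows":{"type":"array","items":{"type":"array","items":{"type":"number"}}},"grip_force":{"type":"number"}},"required":["rows"]}

```bash
ls; mkdir -p pics; python3 - <<'E'
from rig import r
import cv2,numpy as np
s=r.read_state(); print({k:np.round(v,3).tolist() for k,v in s.items()})
a=r.camera("scene");b=r.camera("side")
cv2.imwrite("pics/scene.png",a[:,:,::-1]);cv2.imwrite("pics/side.png",b[:,:,::-1])
for n in("scene","side","wrist"):print(n,r.camera_info(n))
E
```

```text
pics
{'clock': 0.0, 'joint_positions': [0.992, 0.259, 1.536, -0.0, 1.348, -0.203], 'qd': [0.001, 0.0, 0.001, 0.0, 0.0, 0.0], 'joint_efforts': [0.001, -43.731, -28.401, 0.072, 0.041, -0.0], 'ee_pos': [0.202, 0.511, 0.183], 'tcp_rot': [-3.14, -0.0, 2.766], 'contact_force': [-0.127, -0.508, 0.377], 'ft_torque': [0.012, 0.006, -0.006], 'opening': 0.999}
scene {'camera_matrix': array([[490.639688  ,   0.        , 319.68150162],
       [  0.        , 490.639688  , 193.4229522 ],
       [  0.        ,   0.        ,   1.        ]]), 'camera_from_world': array([[-0.33642724,  0.94164404,  0.01109995,  0.23765754],
       [ 0.79249846,  0.28946875, -0.5367998 , -0.34460048],
       [-0.50868742, -0.17179738, -0.84363663,  1.75193585],
       [ 0.        ,  0.        ,  0.        ,  1.        ]])}
side {'camera_matrix': array([[453.23076397,   0.        , 315.62829137],
       [  0.        , 453.23076397, 201.05054097],
       [  0.        ,   0.        ,   1.        ]]), 'camera_from_world': array([[ 0.76682182, -0.64156185, -0.01956251, -0.45648131],
       [-0.46123248, -0.52957703, -0.71190784,  0.26212142],
       [ 0.44637305,  0.55492933, -0.70200038,  1.21266221],
       [ 0.        ,  0.        ,  0.        ,  1.        ]])}
wrist {'camera_matrix': array([[278.44208182,   0.        , 325.40221607],
       [  0.        , 278.44208182, 202.64620301],
       [  0.        ,   0.        ,   1.        ]]), 'tool_from_camera': array([[-1.65328279e-04, -9.69031033e-01, -2.46938919e-01,
         6.68468838e-02],
       [ 9.99999966e-01, -2.09940659e-04,  1.54332661e-04,
        -4.80802725e-04],
       [-2.01395658e-04, -2.46938885e-01,  9.69031035e-01,
        -2.01241626e-01],
       [ 0.00000000e+00,  0.00000000e+00,  0.00000000e+00,
         1.00000000e+00]])}
```

View pics/scene.png

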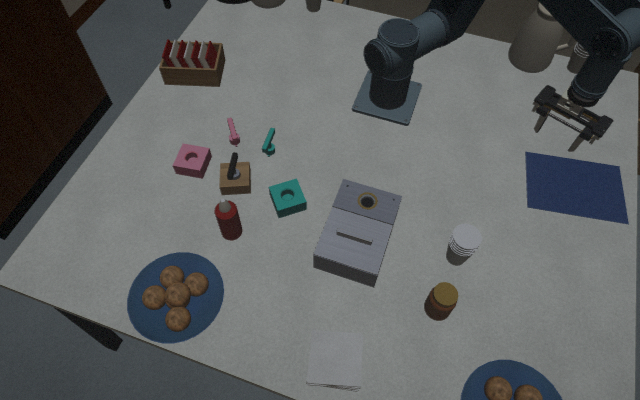

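View pics/side.png

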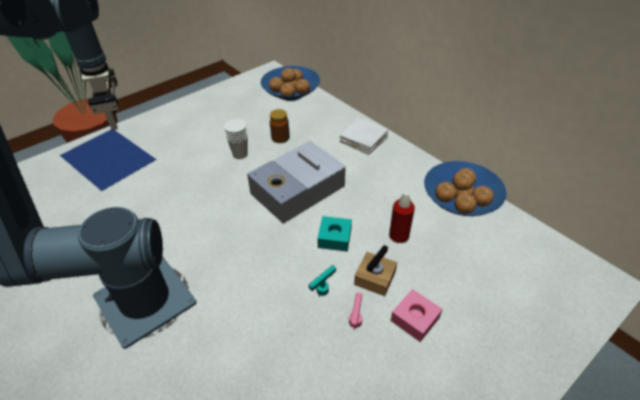

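The scene shows these candidates:
- The wanted key has a black handle and stands upright in the wooden stand: scene (234,165), side (377,258).
- Look-alike keys are lying down: pink at scene (233,130), turquoise at (269,142).
- Look-alike stands: pink at (193,160), turquoise at (288,197).

I choose the wooden stand with the black handle. The can is close to it at scene (229,220). The box's lock is at scene (367,201), side (277,181).

```bash
cat > h.py <<'E'
from rig import r
import cv2,numpy as np
from scipy.spatial.transform import Rotation as R
def cam(n):
    i=r.camera_info(n);K=np.array(i["camera_matrix"])
    if n=="wrist":
        s=r.read_state();T=np.eye(4);T[:3,:3]=R.from_euler("xyz",s["tcp_rot"]).as_matrix();T[:3,3]=s["ee_pos"]
        return K,np.linalg.inv(T@np.array(i["tool_from_camera"]))
    return K,np.array(i["camera_from_world"])
def atz(c,px,z):
    K,E=c;d=E[:3,:3].T@np.linalg.inv(K)@[px[0],px[1],1];o=-E[:3,:3].T@E[:3,3]
    return o+d*(z-o[2])/d[2]
def tri(p1,p2,c1,c2):
    X=cv2.triangulatePoints(c1[0]@c1[1][:3],c2[0]@c2[1][:3],np.float64(p1),np.float64(p2));return (X[:3]/X[3]).ravel()
def proj(c,p):
    q=c[0]@(c[1][:3,:3]@np.asarray(p)+c[1][:3,3]);return q[:2]/q[2]
E
python3 - <<'E'
from h import *
np.set_printoptions(precision=3,suppress=True)
a,b=cam("scene"),cam("side")
print("key",atz(a,(234,164),.088),atz(b,(377,258),.088),tri((234,164),(377,258),a,b))
print("key ends",[atz(a,p,.095) for p in((235,154),(233,175))])
print("keyend side",[atz(b,p,.095) for p in((385,248),(370,268))])
print("lock",atz(a,(367,201),.09),atz(b,(277,181),.09))
print("bar",atz(a,(354,238),.11),atz(b,(309,159),.11))
print("box cor",[atz(a,p,.09) for p in((344,181),(401,194))],[atz(a,p,.09) for p in((316,262),(376,275))])
print("can",atz(a,(224,203),.17),atz(b,(404,197),.17)," cups",atz(a,(466,232),.129),"jar",atz(a,(445,292),.11))
print("stand",atz(a,(235,172),.045),atz(b,(376,268),.045),"turq stand",atz(a,(288,193),.045),"turqkey",atz(a,(269,142),.01))
A=r.camera("scene")[:,:,::-1][110:250,150:310];B=r.camera("side")[:,:,::-1][180:350,290:460]
cv2.imwrite("pics/c.png",np.hstack([cv2.resize(A,(400,400)),cv2.resize(B,(400,400))]))
E
```

```text
key [ 0.509 -0.346  0.088] [ 0.513 -0.351  0.088] [ 0.511 -0.348  0.088]
key ends [array([ 0.478, -0.356,  0.095]), array([ 0.551, -0.329,  0.095])]
keyend side [array([ 0.548, -0.345,  0.095]), array([ 0.472, -0.366,  0.095])]
lock [0.498 0.069 0.09 ] [0.493 0.062 0.09 ]
bar [0.635 0.072 0.11 ] [0.621 0.06  0.11 ]
box cor [array([ 0.455, -0.015,  0.09 ]), array([0.441, 0.155, 0.09 ])] [array([ 0.728, -0.004,  0.09 ]), array([0.709, 0.157, 0.09 ])]
can [ 0.685 -0.281  0.17 ] [ 0.666 -0.293  0.17 ]  cups [0.525 0.35  0.129] jar [0.702 0.335 0.11 ]
stand [ 0.509 -0.349  0.045] [ 0.513 -0.352  0.045] turq stand [ 0.525 -0.167  0.045] turqkey [ 0.34  -0.309  0.01 ]
```

View pics/c.png

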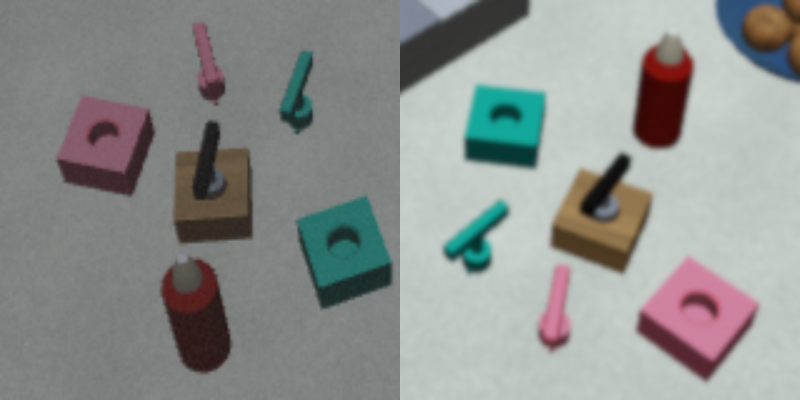

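The crop confirms it: the black-handled key stands in the wooden stand, with its handle yaw about 0.3 rad. The can is clear of the gripper. I'll grip with tool yaw about 0.3+π, which leaves a good clockwise range at the lock.

{"fn": "carry_out", "kwargs": {"rows": [[0.28,-0.78,0.04,0,0,0.86,1],[0.28,-0.78,0.04,0,0,0.86,1],[0.28,-0.78,0.04,0,0,0.86,1],[0.28,-0.78,0.04,0,0,0.86,1],[0.28,-0.78,0.04,0,0,0.86,1],[0.28,-0.78,0.04,0,0,0.86,1],[0.28,-0.78,0.04,0,0,0.86,1],[0.28,-0.78,0.04,0,0,0.86,1],[0.28,-0.78,0.04,0,0,0.86,1],[0.28,-0.78,0.04,0,0,0.86,1]]}}

```text
clock: 1.03
ee_pos: [0.3337, 0.1429, 0.2028]
tcp_rot: [-3.141, 0.001, -2.841]
contact_force: [0.7, 1.2, -0.2]
opening: 0.999
```

{"fn": "carry_out", "kwargs": {"rows": [[0.33,-0.94,0,0,0,0,1],[0.33,-0.94,0,0,0,0,1],[0.33,-0.94,0,0,0,0,1],[0.33,-0.94,0,0,0,0,1],[0.33,-0.94,0,0,0,0,1],[0.33,-0.94,0,0,0,0,1],[0.33,-0.94,0,0,0,0,1],[0.33,-0.94,0,0,0,0,1],[0.33,-0.94,0,0,0,0,1],[0.33,-0.94,0,0,0,0,1]]}}

```text
clock: 1.87
ee_pos: [0.4718, -0.2507, 0.2024]
tcp_rot: [3.141, -0.0, -2.843]
contact_force: [0.4, 0.7, 0.4]
opening: 1.002
```

```bash
python3 - <<'E'
from h import *
s=r.read_state();print({k:np.round(s[k],3).tolist() for k in("clock","ee_pos","tcp_rot","joint_positions")})
cv2.imwrite("pics/w1.png",r.camera("wrist")[:,:,::-1])
E
```

```text
{'clock': 1.867, 'ee_pos': [0.472, -0.251, 0.202], 'tcp_rot': [3.141, -0.0, -2.843], 'joint_positions': [-0.697, 0.218, 1.542, 0.0, 1.382, -2.567]}
```

View pics/w1.png

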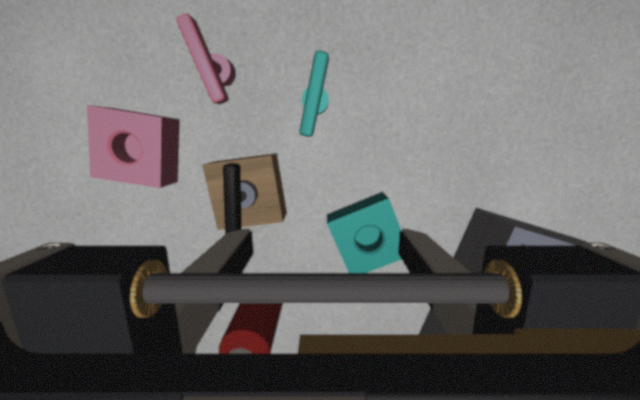

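```bash
python3 - <<'E'
from h import *
np.set_printoptions(precision=4,suppress=True)
s=r.read_state();print(s["clock"],s["ee_pos"],s["tcp_rot"])
c=cam("wrist")
p,q=atz(c,(231,166),.099),atz(c,(233,232),.099);print(p,q,(p+q)/2,np.arctan2(*(p-q)[[1,0]]),np.linalg.norm(p-q))
t=[atz(c,x,.045) for x in((204,164),(276,155),(285,217))];print(t,(t[0]+t[2])/2)
E
```

```text
1.9167 [ 0.4742 -0.2584  0.2016] [-3.1366 -0.0002 -2.8455]
[ 0.4749 -0.3675  0.099 ] [ 0.5492 -0.3492  0.099 ] [ 0.512  -0.3583  0.099 ] -2.899046001633124 0.07649148299273423
[array([ 0.4941, -0.4171,  0.045 ]), array([ 0.456 , -0.3315,  0.045 ]), array([ 0.5324, -0.2994,  0.045 ])] [ 0.5133 -0.3582  0.045 ]
```

{"fn": "carry_out", "kwargs": {"rows": [[0.07,-0.18,0,0,0,-0.06,1],[0.07,-0.18,0,0,0,-0.06,1],[0.07,-0.18,0,0,0,-0.06,1],[0.07,-0.18,-0.1,0,0,-0.06,1],[0.07,-0.18,-0.1,0,0,-0.06,1],[0.07,-0.18,-0.1,0,0,-0.06,1],[0.07,-0.18,-0.1,0,0,-0.06,1]]}}

```text
clock: 2.5
ee_pos: [0.5062, -0.3374, 0.1524]
tcp_rot: [3.139, -0.001, -2.889]
contact_force: [-0.4, 0.4, 0.4]
opening: 1.007
```

```bash
python3 - <<'E'
from h import *
s=r.read_state();print({k:np.round(s[k],4).tolist() for k in("clock","ee_pos","tcp_rot","joint_positions")})
cv2.imwrite("pics/w2.png",r.camera("wrist")[:,:,::-1])
c=cam("wrist");print([proj(c,(.511+d*np.cos(.25),-.35+d*np.sin(.25),.099)).round() for d in(-.045,0,.045)])
E
```

```text
{'clock': 2.5, 'ee_pos': [0.5062, -0.3374, 0.1524], 'tcp_rot': [3.1394, -0.0012, -2.8885], 'joint_positions': [-0.7712, 0.3856, 1.4328, 0.0001, 1.3257, -2.595]}
[array([313., 158.]), array([313., 206.]), array([314., 250.])]
```

View pics/w2.png

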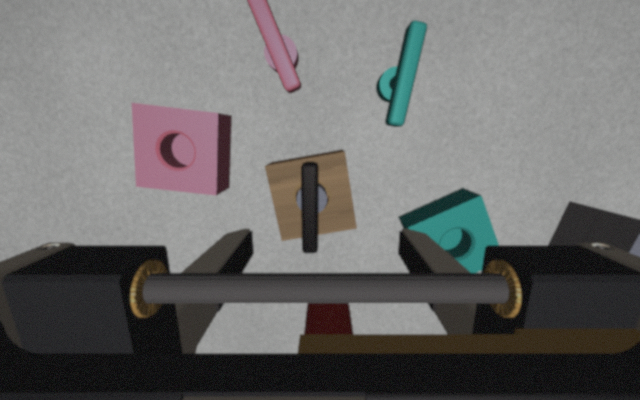

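The handle is centred at wrist (310,207) and lies vertical in the image, so it is parallel to the tool. I'll descend and check that the arm has settled.

{"fn": "carry_out", "kwargs": {"rows": [[0.003,0,-0.04,0,0,0,1],[0.003,0,-0.1,0,0,0,1],[0.003,0,-0.14,0,0,0,1],[0.003,0,-0.14,0,0,0,1],[0.003,0,-0.14,0,0,0,1],[0.003,0,-0.14,0,0,0,1]]}}

```text
clock: 3.05
ee_pos: [0.5096, -0.3394, 0.0853]
tcp_rot: [-3.138, 0.002, -2.888]
contact_force: [-0.3, 1.0, 0.2]
opening: 1.001
```

{"fn": "carry_out", "kwargs": {"rows": [[0.004,-0.027,0,0,0,0,1],[0.004,-0.027,-0.028,0,0,0,1],[0.004,-0.027,-0.028,0,0,0,1],[0.004,-0.027,-0.028,0,0,0,1]]}}

```text
clock: 3.38
ee_pos: [0.5104, -0.3529, 0.0693]
tcp_rot: [-3.141, 0.0, -2.889]
contact_force: [0.3, 1.0, 0.5]
opening: 1.001
```

{"fn": "carry_out", "kwargs": {"rows": [[0,0,0,0,0,0,0],[0,0,0,0,0,0,0],[0,0,0,0,0,0,0],[0,0,0,0,0,0,0],[0,0,0,0,0,0,0],[0,0,0,0,0,0,0],[0,0,0,0,0,0,0],[0,0,0,0,0,0,0]], "grip_force": 40}}

```text
clock: 4.05
ee_pos: [0.5103, -0.352, 0.0686]
tcp_rot: [-3.142, 0.0, -2.889]
contact_force: [0.8, -0.5, 0.4]
opening: 0.472
```

{"fn": "carry_out", "kwargs": {"rows": [[0,0,0,0,0,0,0],[0,0,0,0,0,0,0],[0,0,0,0,0,0,0],[0,0,0,0,0,0,0],[0,0,0,0,0,0,0],[0,0,0,0,0,0,0],[0,0,0,0,0,0,0],[0,0,0,0,0,0,0]]}}

```text
clock: 4.72
ee_pos: [0.5103, -0.352, 0.0686]
tcp_rot: [-3.142, 0.0, -2.889]
contact_force: [0.1, -0.6, -0.2]
opening: 0.005
```

{"fn": "carry_out", "kwargs": {"rows": [[0,0,0.02,0,0,0,0],[0,0,0.05,0,0,0,0],[0,0,0.1,0,0,0,0],[0,0,0.16,0,0,0,0],[0,0,0.22,0,0,0,0],[0,0,0.26,0,0,0,0],[0,0,0.28,0,0,0,0],[0,0,0.28,0,0,0,0]]}}

```text
clock: 5.38
ee_pos: [0.5114, -0.3531, 0.2121]
tcp_rot: [-3.136, 0.003, -2.889]
contact_force: [0.2, 0.5, -0.2]
opening: 0.009
```

The gripper shut completely, so it missed the key. I'll look.

```bash
python3 - <<'E'
from h import *
s=r.read_state();print({k:np.round(s[k],4).tolist() for k in("clock","ee_pos","tcp_rot")})
w=r.camera("wrist")[:,:,::-1];a=r.camera("scene")[:,:,::-1][110:260,150:310];b=r.camera("side")[:,:,::-1][180:350,290:460]
cv2.imwrite("pics/m.png",np.vstack([cv2.resize(w,(480,300)),np.hstack([cv2.resize(a,(240,240)),cv2.resize(b,(240,240))])]))
cv2.imwrite("pics/w3.png",w)
E
```

```text
{'clock': 5.3833, 'ee_pos': [0.5114, -0.3531, 0.2121], 'tcp_rot': [-3.1365, 0.003, -2.889]}
```

View pics/m.png

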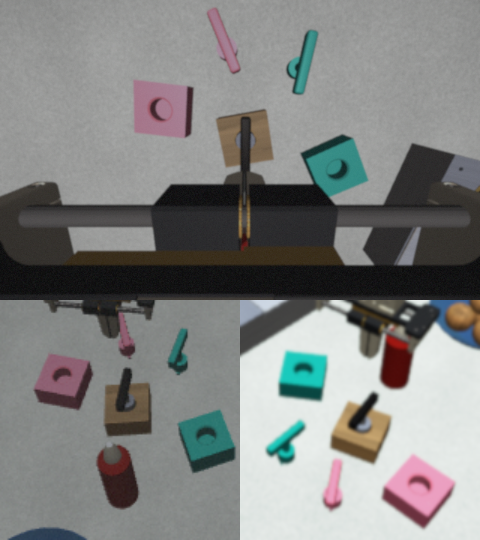

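```bash
python3 - <<'E'
from h import *
np.set_printoptions(precision=4,suppress=True)
s=r.read_state();p=s["ee_pos"];print(s["ee_pos"],s["joint_positions"])
for n in("scene","side","wrist"):print(n,proj(cam(n),p),proj(cam(n),p+np.array([0,0,.019])))
i=r.camera_info("wrist");print(np.array(i["tool_from_camera"]))
c=cam("wrist");print("key in wrist now",[atz(c,x,.099) for x in((326,157),(326,200),(326,245))])
E
```

```text
[ 0.5096 -0.3514  0.207 ] [-0.7837  0.3723  1.3184 -0.      1.4535 -2.607 ]
scene [226.2868 138.739 ] [225.264  134.4227]
side [379.7827 228.1753] [380.4153 222.8655]
wrist [326.8857 223.1262] [327.0997 231.8079]
[[-0.0002 -0.969  -0.2471  0.0674]
 [ 1.     -0.0003  0.0004 -0.0012]
 [-0.0004 -0.2471  0.969  -0.2012]
 [ 0.      0.      0.      1.    ]]
key in wrist now [array([ 0.4704, -0.3617,  0.099 ]), array([ 0.5176, -0.3495,  0.099 ]), array([ 0.571 , -0.3357,  0.099 ])]
```

```bash
python3 - <<'E'
import cv2
w=cv2.imread("pics/w3.png")[120:400,160:520]
cv2.imwrite("pics/w3c.png",cv2.resize(w,(720,560)))
E
```

```text
(no output)
```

View pics/w3c.png

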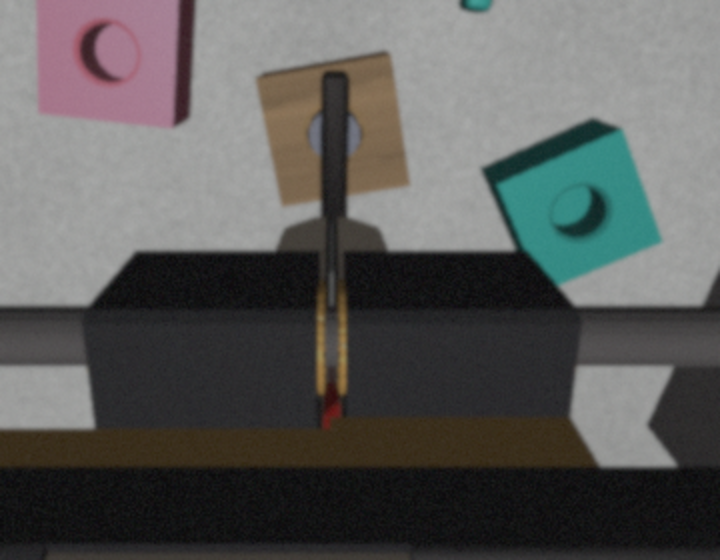

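The handle and the tool agree in xy, but the fingertips seem to show higher in the scene and side pictures than the reported TCP. I'll zoom in with the predicted TCP marked.

```bash
python3 - <<'E'
from h import *
s=r.read_state();p=s["ee_pos"];print(p,s["clock"])
o=[]
for n in("scene","side"):
    im=r.camera(n)[:,:,::-1];q=proj(cam(n),p);u,v=q.round().astype(int)
    c=cv2.resize(im[v-45:v+45,u-30:u+30],(400,600),interpolation=cv2.INTER_CUBIC)
    t=lambda P:(((proj(cam(n),P)-[u-30,v-45])+.5)*6.667).astype(int)
    for dz in(0,.02,.04):cv2.drawMarker(c,tuple(int(x) for x in t(p+np.array([0,0,dz]))),[(0,255,0),(0,255,255),(255,0,255)][int(dz*50)],0,14,2)
    o.append(c)
cv2.imwrite("pics/t.png",np.hstack(o))
E
```

```text
[ 0.50955954 -0.351425    0.20702707] 5.5333
```

View pics/t.png

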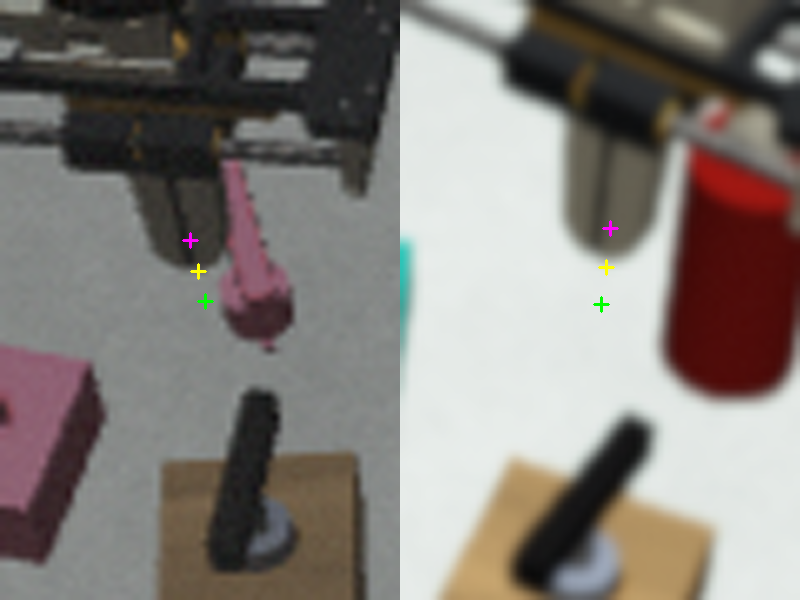

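```bash
python3 - <<'E'
from h import *
np.set_printoptions(precision=4,suppress=True)
a,b=cam("scene"),cam("side");t=tri((223.2,133.2),(379.9,220.3),a,b);print("tip",t,t-r.read_state()["ee_pos"],proj(a,t),proj(b,t))
p=np.array([.202,.512,.184]);y=np.array([np.sin(2.766),-np.cos(2.766),0])
for dz in(0,.026):print(dz,[proj(a,p+y*d+[0,0,dz]) for d in(-.055,0,.055)],proj(b,p+[0,0,dz]))
A=cv2.imread("pics/scene.png")[75:165,520:620];B=cv2.imread("pics/side.png")[60:150,60:160]
cv2.imwrite("pics/o.png",np.hstack([cv2.resize(A,(400,360),interpolation=2),cv2.resize(B,(400,360),interpolation=2)]))
E
```

```text
tip [ 0.511  -0.3524  0.234 ] [ 0.0016 -0.0011  0.0274] [224.2798 132.8903] [381.4121 220.5368]
0 [array([530.5538, 136.3113]), array([547.8559, 146.2853]), array([565.6334, 156.5335])] [118.6203 128.5534]
0.026 [array([533.9513, 130.538 ]), array([551.5743, 140.5907]), array([569.6894, 150.924 ])] [115.9623 121.8065]
```

View pics/o.png

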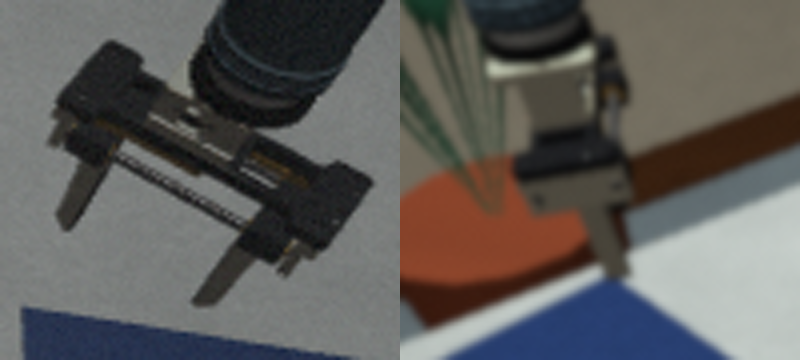

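The fingertips sit a constant 27 mm or so above the reported TCP. The start pictures with open jaws agree. I'll work with tip = reported + 0.027 in z and recompute the key from the close wrist picture.

```bash
cat >> h.py <<'E'
DZ=.027
def wcam(pos,rot):
    i=r.camera_info("wrist");T=np.eye(4);T[:3,:3]=R.from_euler("xyz",rot).as_matrix();T[:3,3]=np.asarray(pos)+[0,0,DZ]
    return np.array(i["camera_matrix"]),np.linalg.inv(T@np.array(i["tool_from_camera"]))
E
python3 - <<'E'
from h import *
np.set_printoptions(precision=4,suppress=True)
c=wcam((.5062,-.3374,.1524),(3.1394,-.0012,-2.8885))
p,q=atz(c,(310,164),.099),atz(c,(310,250),.099);print(p,q,(p+q)/2,np.linalg.norm(p-q),np.arctan2(*(q-p)[[1,0]]))
print("stand",[atz(c,x,.045) for x in((267,165),(344,151),(355,228),(283,240))],sum(atz(c,x,.045) for x in((267,165),(344,151),(355,228),(283,240)))/4)
E
```

```text
[ 0.4756 -0.3623  0.099 ] [ 0.5664 -0.3401  0.099 ] [ 0.521  -0.3512  0.099 ] 0.09349571417471364 0.23932001676476683
stand [array([ 0.4962, -0.4133,  0.045 ]), array([ 0.4571, -0.3281,  0.045 ]), array([ 0.5467, -0.2888,  0.045 ]), array([ 0.5855, -0.3741,  0.045 ])] [ 0.5214 -0.3511  0.045 ]
```

{"fn": "carry_out", "kwargs": {"rows": [[0,0.002,-0.06,0,0,0,1],[0,0.002,-0.12,0,0,0,1],[0,0.002,-0.12,0,0,0,1],[0,0.002,-0.12,0,0,0,1],[0,0.002,-0.12,0,0,0,1],[0,0.002,-0.12,0,0,0,1],[0,0.002,-0.12,0,0,0,1],[0,0.002,-0.12,0,0,0,1],[0,0.002,-0.12,0,0,0,1],[0,0.002,-0.12,0,0,0,1]]}}

```text
clock: 6.47
ee_pos: [0.5105, -0.3513, 0.1493]
tcp_rot: [-3.141, 0.001, -2.889]
contact_force: [0.2, 0.6, -0.2]
opening: 0.673
```

{"fn": "carry_out", "kwargs": {"rows": [[0,0,-0.04,0,0,0,1],[0,0,-0.1,0,0,0,1],[0,0,-0.15,0,0,0,1],[0,0,-0.18,0,0,0,1],[0,0,-0.18,0,0,0,1],[0,0,-0.18,0,0,0,1]]}}

```text
clock: 6.97
ee_pos: [0.5099, -0.3507, 0.0582]
tcp_rot: [3.14, -0.001, -2.889]
contact_force: [1.1, -0.2, 0.5]
opening: 1.0
```

{"fn": "carry_out", "kwargs": {"rows": [[0,0,-0.01,0,0,0,1],[0,0,-0.016,0,0,0,1],[0,0,-0.016,0,0,0,0.5],[0,0,-0.016,0,0,0,0],[0,0,-0.016,0,0,0,0],[0,0,-0.016,0,0,0,0],[0,0,-0.016,0,0,0,0],[0,0,-0.016,0,0,0,0],[0,0,-0.016,0,0,0,0],[0,0,-0.016,0,0,0,0]]}}

```text
clock: 7.8
ee_pos: [0.5102, -0.3511, 0.0506]
tcp_rot: [-3.142, -0.0, -2.889]
contact_force: [-1.1, -0.0, -0.1]
opening: 0.475
```

{"fn": "carry_out", "kwargs": {"rows": [[0,0,0,0,0,0,0],[0,0,0,0,0,0,0],[0,0,0,0,0,0,0],[0,0,0,0,0,0,0],[0,0,0,0,0,0,0],[0,0,0,0,0,0,0]]}}

```text
clock: 8.3
ee_pos: [0.5103, -0.3511, 0.0506]
tcp_rot: [-3.141, 0.0, -2.889]
contact_force: [-0.0, 0.4, 0.3]
opening: 0.167
```

The opening is 0.167, or 15.5 mm, so the handle is gripped. I'll lift.

{"fn": "carry_out", "kwargs": {"rows": [[0,0,0,0,0,0,0],[0,0,0,0,0,0,0],[0,0,0,0,0,0,0],[0,0,0.02,0,0,0,0],[0,0,0.06,0,0,0,0],[0,0,0.12,0,0,0,0],[0,0,0.18,0,0,0,0],[0,0,0.22,0,0,0,0],[0,0,0.24,0,0,0,0],[0,0,0.24,0,0,0,0]]}}

```text
clock: 9.13
ee_pos: [0.5114, -0.3521, 0.1739]
tcp_rot: [-3.137, 0.003, -2.889]
contact_force: [0.3, -1.1, -1.4]
opening: 0.167
```

```bash
python3 - <<'E'
from h import *
np.set_printoptions(precision=4,suppress=True)
s=r.read_state();print(s["ee_pos"],s["tcp_rot"],s["contact_force"],s["opening"])
o=[]
a=r.camera("scene")[:,:,::-1];b=r.camera("side")[:,:,::-1];w=r.camera("wrist")[:,:,::-1]
cv2.imwrite("pics/s2.png",a);cv2.imwrite("pics/d2.png",b);cv2.imwrite("pics/w4.png",w)
A=a[100:190,180:280];B=b[190:290,330:430];C=a[170:270,310:410];D=b[130:230,240:340]
f=lambda x:cv2.resize(x,(400,300),interpolation=2)
cv2.imwrite("pics/q.png",np.vstack([np.hstack([f(A),f(B)]),np.hstack([f(C),f(D)])]))
E
```

```text
[ 0.5114 -0.3521  0.1739] [-3.1369  0.0028 -2.8889] [ 0.315  -1.1419 -1.3574] 0.1671918030523829
```

View pics/q.png

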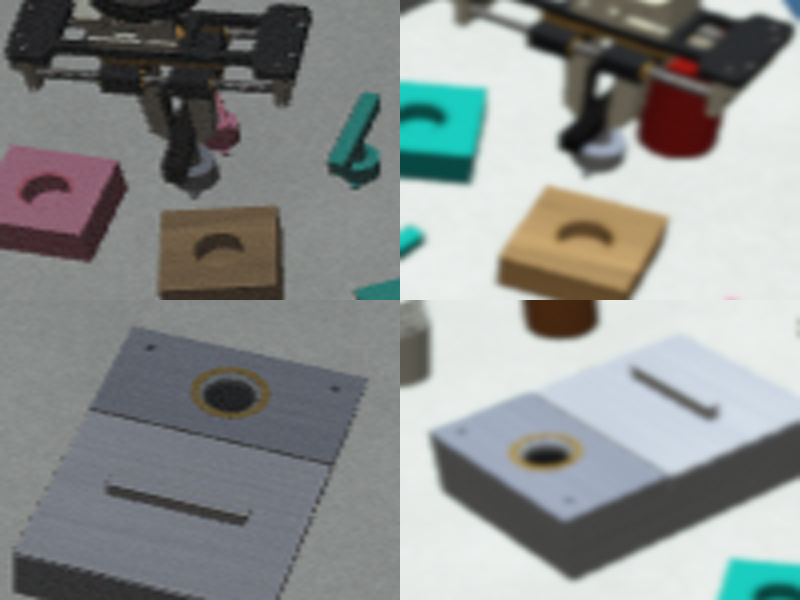

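The key hangs straight in the grip and the stand is empty. Bit tip: scene (228.9,158.1), side (376.3,246.9). Lock trim: scene (367.4,200.6), side (276,180.5). Next I'll fit the brass ellipse and triangulate.

```bash
python3 - <<'E'
from h import *
np.set_printoptions(precision=4,suppress=True)
a,b=cam("scene"),cam("side")
bit=tri((228.9,158.1),(376.3,246.9),a,b);print("bit",bit,"rel ee",bit-[.5114,-.3521,.1739])
el={}
for n,f,ro in(("scene","s2",(360,185,30,32)),("side","d2",(258,166,38,30))):
    x,y,w,h=(340,185,55,32) if n=="scene" else (255,163,45,35)
    im=cv2.imread(f"pics/{f}.png")[y:y+h,x:x+w].astype(int)
    m=((im[:,:,2]-im[:,:,0])>12).astype(np.uint8)
    P=cv2.findNonZero(m);hull=cv2.convexHull(P);e=cv2.fitEllipse(hull);el[n]=(e[0][0]+x,e[0][1]+y);print(n,m.sum(),el[n],e[1])
print("lock",atz(a,el["scene"],.09),atz(b,el["side"],.09),tri(el["scene"],el["side"],a,b))
S=[(343,178.7),(401.5,196.5),(332.3,206),(392.8,224)];P=[atz(a,p,.09) for p in S]
print("scene yaw",[np.arctan2(-(P[i+1]-P[i])[0],(P[i+1]-P[i])[1]) for i in(0,2)],[np.arctan2(*(P[i+2]-P[i])[[1,0]]) for i in(0,1)])
B=[atz(a,p,.115) for p in((336.7,232),(372.3,243))];print("bar",B,np.arctan2(-(B[1]-B[0])[0],(B[1]-B[0])[1]))
S=[(281.6,203.3),(247.8,174),(307.8,188),(274.3,160.4)];Q=[atz(b,p,.09) for p in S]
print("side yaw",[np.arctan2(-(Q[i+1]-Q[i])[0],(Q[i+1]-Q[i])[1]) for i in(0,2)],[np.arctan2(*(Q[i+2]-Q[i])[[1,0]]) for i in(0,1)])
print(np.array(P),np.array(Q))
E
```

```text
bit [ 0.5159 -0.3486  0.1273] rel ee [ 0.0045  0.0035 -0.0466]
scene 118 (367.09499168395996, 200.42927742004395) (17.000877380371094, 19.80790138244629)
side 111 (275.9655246734619, 180.1835880279541) (12.832779884338379, 18.624170303344727)
lock [0.4961 0.0687 0.09  ] [0.493  0.0669 0.09  ] [0.4945 0.0687 0.0877]
scene yaw [np.float64(-0.005374824684690358), np.float64(0.013749762821040885)] [np.float64(0.007180928687762629), np.float64(-0.00012035609436270172)]
bar [array([0.6362, 0.0225, 0.115 ]), array([0.6351, 0.1225, 0.115 ])] 0.010931738712631586
side yaw [np.float64(0.010629498640096748), np.float64(-0.006512055998339006)] [np.float64(0.004445023673384091), np.float64(-0.008643992436105393)]
[[ 0.4482 -0.0201  0.09  ]
 [ 0.4491  0.1585  0.09  ]
 [ 0.5482 -0.0194  0.09  ]
 [ 0.5457  0.1585  0.09  ]] [[ 0.4451 -0.0262  0.09  ]
 [ 0.4432  0.1491  0.09  ]
 [ 0.545  -0.0257  0.09  ]
 [ 0.5461  0.1482  0.09  ]]
```

{"fn": "carry_out", "kwargs": {"rows": [[0,0.04,0.02,0,0,-0.05,0],[-0.01,0.1,0.02,0,0,-0.1,0],[-0.01,0.17,0.02,0,0,-0.2,0],[-0.02,0.25,0.02,0,0,-0.25,0],[-0.02,0.33,0.02,0,0,-0.25,0],[-0.03,0.41,0.02,0,0,-0.25,0],[-0.03,0.49,0.02,0,0,-0.25,0],[-0.04,0.57,0.02,0,0,-0.25,0],[-0.04,0.65,0.02,0,0,-0.25,0],[-0.04,0.72,0.02,0,0,-0.25,0]]}}

```text
clock: 10.12
ee_pos: [0.4882, 0.0116, 0.1787]
tcp_rot: [3.14, -0.004, -3.085]
contact_force: [1.2, 0.7, -1.5]
opening: 0.168
```

{"fn": "carry_out", "kwargs": {"rows": [[0,0.06,0,0,0,0,0],[0,0.1,0,0,0,0,0],[0,0.12,0,0,0,0,0],[0,0.12,0,0,0,0,0],[0,0.12,0,0,0,0,0],[0,0.12,0,0,0,0,0]]}}

```text
clock: 10.62
ee_pos: [0.4901, 0.0678, 0.18]
tcp_rot: [-3.141, -0.001, -3.086]
contact_force: [0.4, -0.1, -1.8]
opening: 0.164
```

```bash
python3 - <<'E'
from h import *
np.set_printoptions(precision=4,suppress=True)
s=r.read_state();print(s["ee_pos"],s["tcp_rot"],s["contact_force"],s["opening"],s["clock"])
a=r.camera("scene")[:,:,::-1];s=r.read_state();print(s["ee_pos"]);b=r.camera("side")[:,:,::-1]
A=a[140:230,320:410];B=b[110:200,230:320]
f=lambda x:cv2.resize(x,(400,400),interpolation=2)
cv2.imwrite("pics/q2.png",np.hstack([f(A),f(B)]))
E
```

```text
[0.4901 0.0678 0.18  ] [-3.1411 -0.0012 -3.0862] [ 0.4343 -0.0764 -1.8456] 0.1637666707673428 10.6167
[0.4902 0.0676 0.1801]
```

View pics/q2.png

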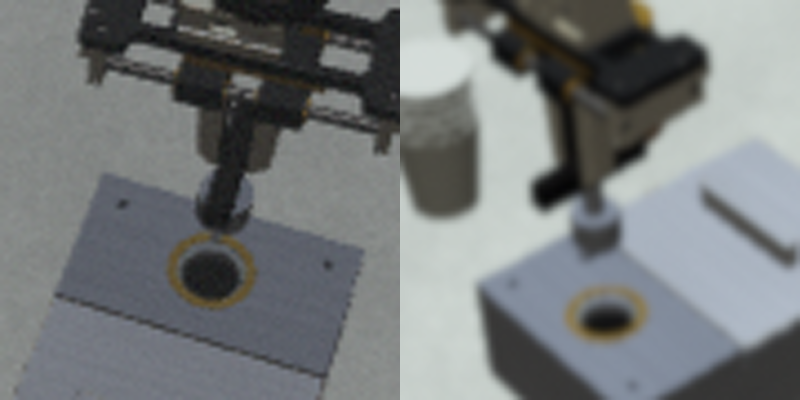

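```bash
python3 - <<'E'
from h import *
np.set_printoptions(precision=4,suppress=True)
a,b=cam("scene"),cam("side")
fa=lambda u,v:(320+u/4.444-.4,140+v/4.444-.4);fb=lambda u,v:(230+u/4.444-.4,110+v/4.444-.4)
t=tri(fa(224,190),fb(197,215),a,b);print("barrel top",t,"resid",proj(a,t)-fa(224,190),proj(b,t)-fb(197,215))
t=tri(fa(217,241),fb(188,258),a,b);print("bit",t,proj(a,t)-fa(217,241))
l=tri(fa(212,271),fb(208,314),a,b);print("lock",l,atz(a,fa(212,271),.09),atz(b,fb(208,314),.09))
for zb in(.125,.135,.145):
  for xy in((.49,.067),(.495,.067)):
    print(zb,xy,[(np.array(proj(c,(*xy,zb+d)))-o+.4)*4.444 for c,o in((a,(320,140)),(b,(230,110))) for d in(0,.036)])
E
```

```text
barrel top [0.4936 0.067  0.1785] resid [-0.2265  0.1189] [-0.2584 -0.0942]
bit [0.4953 0.0739 0.1322] [ 1.905  -0.9957]
lock [0.4952 0.0688 0.0874] [0.4964 0.0694 0.09  ] [0.4938 0.0657 0.09  ]
0.125 (0.49, 0.067) [array([216.3797, 232.9239]), array([221.8631, 201.6948]), array([198.2711, 277.5286]), array([193.7935, 237.0451])]
0.125 (0.495, 0.067) [array([214.1252, 239.1588]), array([219.5683, 208.0109]), array([204.1517, 274.3781]), array([199.791 , 233.9024])]
0.135 (0.49, 0.067) [array([217.8786, 224.3873]), array([223.4302, 192.7701]), array([197.0438, 266.4326]), array([192.52  , 225.5304])]
0.135 (0.495, 0.067) [array([215.613 , 230.6446]), array([221.1239, 199.109 ]), array([202.9565, 263.284 ]), array([198.5507, 222.3904])]
0.145 (0.49, 0.067) [array([219.396 , 215.7455]), array([225.017 , 183.7329]), array([195.804 , 255.2226]), array([191.2331, 213.8951])]
0.145 (0.495, 0.067) [array([217.1193, 222.0254]), array([222.6992, 190.0947]), array([201.749 , 252.0761]), array([197.2975, 210.7581])]
```

The barrel is at about (0.4936, 0.067) and the lock at about (0.495, 0.0688), so I'll shift 1.5 and 2 mm, then descend in stages.

{"fn": "carry_out", "kwargs": {"rows": [[0.003,0.004,-0.03,0,0,0,0],[0.003,0.004,-0.07,0,0,0,0],[0.003,0.004,-0.095,0,0,0,0],[0.003,0.004,-0.1,0,0,0,0],[0.003,0.004,-0.1,0,0,0,0]]}}

```text
clock: 11.13
ee_pos: [0.4912, 0.0701, 0.1299]
tcp_rot: [3.141, -0.002, -3.087]
contact_force: [0.9, -0.4, -1.3]
opening: 0.165
```

{"fn": "carry_out", "kwargs": {"rows": [[0,0,-0.005,0,0,0,0],[0,0,-0.01,0,0,0,0],[0,0,-0.015,0,0,0,0],[0,0,-0.02,0,0,0,0],[0,0,-0.02,0,0,0,0]]}}

```text
clock: 11.55
ee_pos: [0.4916, 0.071, 0.1204]
tcp_rot: [3.142, -0.0, -3.085]
contact_force: [-0.5, 0.6, -1.2]
opening: 0.167
```

{"fn": "carry_out", "kwargs": {"rows": [[0,0,-0.004,0,0,0,0],[0,0,-0.008,0,0,0,0],[0,0,-0.012,0,0,0,0],[0,0,-0.012,0,0,0,0]]}}

```text
clock: 11.88
ee_pos: [0.4914, 0.071, 0.1142]
tcp_rot: [3.142, -0.001, -3.085]
contact_force: [-0.9, 0.2, -1.3]
opening: 0.17
```

{"fn": "carry_out", "kwargs": {"rows": [[0,0,-0.004,0,0,0,0],[0,0,-0.008,0,0,0,0],[0,0,-0.008,0,0,0,0]]}}

```text
clock: 12.13
ee_pos: [0.4919, 0.0703, 0.1109]
tcp_rot: [-3.14, 0.0, -3.085]
contact_force: [-0.9, -2.3, 2.5]
opening: 0.165
```

{"fn": "carry_out", "kwargs": {"rows": [[0,-0.003,0,0,0,0,0],[0,-0.003,-0.002,0,0,0,0],[0,-0.003,-0.002,0,0,0,0]]}}

```text
clock: 12.38
ee_pos: [0.4916, 0.0692, 0.1093]
tcp_rot: [-3.141, -0.0, -3.085]
contact_force: [-0.3, -2.1, -0.3]
opening: 0.169
```

{"fn": "carry_out", "kwargs": {"rows": [[0,0,-0.002,0,0,0,0],[0,0,-0.004,0,0,0,0],[0,0,-0.004,0,0,0,0]]}}

```text
clock: 12.63
ee_pos: [0.4914, 0.0693, 0.1072]
tcp_rot: [-3.141, -0.001, -3.085]
contact_force: [-1.0, -2.6, -0.9]
opening: 0.166
```

{"fn": "carry_out", "kwargs": {"rows": [[0,-0.002,-0.002,0,0,0,0],[0,-0.002,-0.004,0,0,0,0],[0,-0.002,-0.004,0,0,0,0]]}}

```text
clock: 12.88
ee_pos: [0.4917, 0.0687, 0.1053]
tcp_rot: [3.141, -0.0, -3.086]
contact_force: [-0.1, 0.3, -1.7]
opening: 0.165
```

{"fn": "carry_out", "kwargs": {"rows": [[0,0,-0.002,0,0,0,0],[0,0,-0.004,0,0,0,0],[0,0,-0.004,0,0,0,0]]}}

```text
clock: 13.13
ee_pos: [0.4917, 0.0686, 0.1034]
tcp_rot: [3.141, -0.0, -3.085]
contact_force: [-0.5, -0.1, -1.3]
opening: 0.173
```

{"fn": "carry_out", "kwargs": {"rows": [[0,0,-0.002,0,0,0,0],[0,0,-0.004,0,0,0,0],[0,0,-0.004,0,0,0,0]]}}

```text
clock: 13.38
ee_pos: [0.4917, 0.0685, 0.1014]
tcp_rot: [3.141, -0.0, -3.085]
contact_force: [-0.2, -0.1, -2.0]
opening: 0.168
```

{"fn": "carry_out", "kwargs": {"rows": [[0,0,-0.002,0,0,0,0],[0,0,-0.004,0,0,0,0],[0,0,-0.004,0,0,0,0]]}}

```text
clock: 13.63
ee_pos: [0.4917, 0.0685, 0.0994]
tcp_rot: [3.141, -0.0, -3.085]
contact_force: [0.2, 0.0, -2.0]
opening: 0.17
```

{"fn": "carry_out", "kwargs": {"rows": [[0,0,-0.002,0,0,0,0],[0,0,-0.004,0,0,0,0],[0,0,-0.004,0,0,0,0]]}}

```text
clock: 13.88
ee_pos: [0.4917, 0.0685, 0.0974]
tcp_rot: [3.142, -0.0, -3.085]
contact_force: [-1.4, 0.8, -1.7]
opening: 0.17
```

{"fn": "carry_out", "kwargs": {"rows": [[0,0,-0.002,0,0,0,0],[0,0,-0.004,0,0,0,0],[0,0,-0.004,0,0,0,0]]}}

```text
clock: 14.13
ee_pos: [0.4918, 0.0684, 0.0957]
tcp_rot: [-3.142, 0.0, -3.085]
contact_force: [-1.8, 0.1, -0.5]
opening: 0.163
```

{"fn": "carry_out", "kwargs": {"rows": [[0,0,-0.002,0,0,0,0],[0,0,-0.004,0,0,0,0],[0,0,-0.004,0,0,0,0]]}}

```text
clock: 14.38
ee_pos: [0.4923, 0.0683, 0.0955]
tcp_rot: [-3.141, 0.002, -3.085]
contact_force: [-5.2, -1.1, 13.8]
opening: 0.168
```

Firm contact at reported z 0.0955. By the grasp height this is what fully home would read. I'll ease the push and turn clockwise about the lock axis, watching z, force and torque.

{"fn": "carry_out", "kwargs": {"rows": [[0,0,0.002,0,0,0,0],[0,0,0.002,0,0,-0.06,0],[0,0.001,0.002,0,0,-0.12,0],[0,0.002,0.002,0,0,-0.2,0],[0,0.002,0.002,0,0,-0.26,0],[0,0.002,0.002,0,0,-0.26,0]]}}

```text
clock: 14.88
ee_pos: [0.4917, 0.0695, 0.0956]
tcp_rot: [3.142, 0.0, 2.991]
contact_force: [-3.5, -0.8, 7.4]
opening: 0.167
```

```bash
python3 -c "
from h import *
s=r.read_state();print(s['ft_torque'],s['contact_force'])"
```

```text
[0.02990141 0.66192034 0.04408118] [-3.54272175 -0.84743309  7.43108566]
```

{"fn": "carry_out", "kwargs": {"rows": [[0,0,0,0,0,-0.08,0],[0,0.001,0,0,0,-0.16,0],[0,0.001,0,0,0,-0.24,0],[0.001,0.002,0,0,0,-0.26,0],[0.001,0.002,0,0,0,-0.26,0]]}}

```text
clock: 15.3
ee_pos: [0.4916, 0.0694, 0.0956]
tcp_rot: [-3.139, 0.0, 2.789]
contact_force: [-4.3, -4.1, 9.5]
opening: 0.168
```

```bash
python3 -c "
from h import *
s=r.read_state();print(s['ft_torque'],s['contact_force'])"
```

```text
[-0.95880754  1.22671168  0.19574267] [-4.26015389 -4.0623358   9.54040678]
```

{"fn": "carry_out", "kwargs": {"rows": [[-0.002,-0.002,0,0,0,-0.08,0],[-0.002,-0.002,0,0,0,-0.16,0],[-0.002,-0.002,0,0,0,-0.24,0],[-0.002,-0.002,0,0,0,-0.26,0],[-0.002,-0.002,0,0,0,-0.26,0]]}}

```text
clock: 15.72
ee_pos: [0.4916, 0.0694, 0.0956]
tcp_rot: [3.141, 0.001, 2.585]
contact_force: [-2.4, 0.2, 6.3]
opening: 0.168
```

```bash
python3 -c "
from h import *
s=r.read_state();print(s['ft_torque'],s['contact_force'])"
```

```text
[-0.03789697  0.52761209  0.20457853] [-2.43514033  0.20424365  6.27200292]
```

The steady torque of about 0.2 N m matches the plug's friction, so the key is engaged. I'll keep turning towards the stop.

{"fn": "carry_out", "kwargs": {"rows": [[0,0,0,0,0,-0.12,0],[0.001,0,0,0,0,-0.24,0],[0.001,0.001,0,0,0,-0.36,0],[0.001,0.001,0,0,0,-0.48,0],[0.001,0.001,0,0,0,-0.5,0],[0.001,0.001,0,0,0,-0.5,0]]}}

```text
clock: 16.22
ee_pos: [0.4927, 0.0702, 0.0956]
tcp_rot: [3.14, 0.001, 2.192]
contact_force: [-1.0, 0.5, 5.3]
opening: 0.167
```

```bash
python3 -c "
from h import *
s=r.read_state();print(s['ft_torque'],s['contact_force'])"
```

```text
[0.11018084 0.20282196 0.18470592] [-1.0067405   0.4748266   5.30624879]
```

{"fn": "carry_out", "kwargs": {"rows": [[0.001,0,0,0,0,-0.12,0],[0.001,0,0,0,0,-0.24,0],[0.002,0,0,0,0,-0.36,0],[0.002,0.001,0,0,0,-0.48,0],[0.003,0.001,0,0,0,-0.56,0],[0.003,0.001,0,0,0,-0.56,0]]}}

```text
clock: 16.72
ee_pos: [0.4944, 0.0707, 0.0956]
tcp_rot: [3.139, 0.0, 1.75]
contact_force: [0.6, 0.4, 5.4]
opening: 0.173
```

{"fn": "carry_out", "kwargs": {"rows": [[0,0,0,0,0,-0.06,0],[0.001,0,0,0,0,-0.12,0],[0.001,0,0,0,0,-0.18,0],[0.001,0,0,0,0,-0.22,0],[0.001,0,0,0,0,-0.22,0]]}}

```text
clock: 17.13
ee_pos: [0.495, 0.0706, 0.0956]
tcp_rot: [3.139, -0.0, 1.58]
contact_force: [0.1, -0.5, 6.1]
opening: 0.169
```

```bash
python3 -c "
from h import *
s=r.read_state();print(s['ft_torque'],s['contact_force'])"
```

```text
[ 0.12393849 -0.01585792  0.16751761] [ 0.060379   -0.50167541  6.12196491]
```

Now on to the stop: small clockwise steps until the torque rises.

{"fn": "carry_out", "kwargs": {"rows": [[0,0,0,0,0,-0.05,0],[0,0,0,0,0,-0.1,0],[0,0,0,0,0,-0.12,0],[0,0,0,0,0,-0.12,0]]}}

```text
clock: 17.47
ee_pos: [0.4952, 0.0705, 0.0956]
tcp_rot: [3.138, -0.0, 1.487]
contact_force: [1.4, 1.1, 5.2]
opening: 0.167
```

```bash
python3 -c "
from h import *
s=r.read_state();print(s['ft_torque'],s['contact_force'])"
```

```text
[ 0.08315951 -0.22619061  0.23520227] [1.44363312 1.12138437 5.15844082]
```

{"fn": "carry_out", "kwargs": {"rows": [[0,0,0,0,0,-0.04,0],[0,0,0,0,0,-0.08,0],[0,0,0,0,0,-0.1,0],[0,0,0,0,0,-0.1,0]]}}

```text
clock: 17.8
ee_pos: [0.4955, 0.0704, 0.0956]
tcp_rot: [3.138, -0.001, 1.408]
contact_force: [0.9, -0.3, 5.4]
opening: 0.168
```

```bash
python3 -c "
from h import *
s=r.read_state();print(s['ft_torque'],s['contact_force'])"
```

```text
[ 0.05352248 -0.46470889  0.31339263] [ 0.88982704 -0.27923037  5.36119978]
```

{"fn": "carry_out", "kwargs": {"rows": [[0,0,0,0,0,-0.04,0],[0,0,0,0,0,-0.08,0],[0,0,0,0,0,-0.08,0]]}}

```text
clock: 18.05
ee_pos: [0.4956, 0.0704, 0.0955]
tcp_rot: [3.138, -0.001, 1.345]
contact_force: [3.1, 1.2, 4.8]
opening: 0.17
```

```bash
python3 -c "
from h import *
s=r.read_state();print(s['ft_torque'],s['contact_force'],s['joint_positions'])"
```

```text
[-0.00618317 -0.56855678  0.18751159] [3.12769246 1.1688756  4.84716549] [-8.22574319e-02  2.48133025e-01  1.78104022e+00  1.40155473e-04
  1.10856129e+00  1.43908978e-01]
```

The torque peaked near 0.31 N m at 1.41 rad and then fell, so the key is at its stop and the handle yields slightly in the pads. I'll unload, release and lift.

{"fn": "carry_out", "kwargs": {"rows": [[0,0,0.002,0,0,0.04,0],[0,0,0.002,0,0,0.06,0.3],[0,0,0.002,0,0,0.06,0.5],[0,0,0.002,0,0,0.06,0.5],[0,0,0.002,0,0,0.06,0.5],[0,0,0.002,0,0,0.06,0.5],[0,0,0.002,0,0,0.06,0.5],[0,0,0.002,0,0,0.06,0.5]]}}

```text
clock: 18.72
ee_pos: [0.4936, 0.0705, 0.0955]
tcp_rot: [-3.141, 0.0, 1.391]
contact_force: [0.2, -0.1, 0.1]
opening: 0.501
```

{"fn": "carry_out", "kwargs": {"rows": [[0,0,0.02,0,0,0,0.5],[0,0,0.06,0,0,0,0.5],[0,0,0.1,0,0,0,0.5],[0,0,0.13,0,0,0,0.5],[0,0,0.15,0,0,0,0.5],[0.06,0,0.15,0,0,0.14,0],[0.12,0,0.15,0,0,0.2,0],[0.16,0,0.15,0,0,0.2,0],[0.16,0,0.15,0,0,0.2,0],[0.16,0,0.15,0,0,0.2,0]]}}

```text
clock: 19.55
ee_pos: [0.5737, 0.0704, 0.1701]
tcp_rot: [-3.14, -0.0, 1.548]
contact_force: [-0.3, -0.1, 0.2]
opening: 0.193
```

```bash
python3 - <<'E'
from h import *
s=r.read_state();print(s["ee_pos"],s["tcp_rot"],s["contact_force"],s["opening"])
a=r.camera("scene")[:,:,::-1];b=r.camera("side")[:,:,::-1]
cv2.imwrite("pics/s3.png",a);cv2.imwrite("pics/d3.png",b)
E
```

```text
[0.57370917 0.07039847 0.17010837] [-3.14012434e+00 -5.80558082e-05  1.54821282e+00] [-0.31230307 -0.11807971  0.19969323] 0.19261584107836324
```

{"fn": "carry_out", "kwargs": {"rows": [[0,0,-0.04,0,0,0,0],[0,0,-0.09,0,0,0,0],[0,0,-0.14,0,0,0,0],[0,0,-0.18,0,0,0,0],[0,0,-0.19,0,0,0,0],[0,0,-0.19,0,0,0,0]]}}

```text
clock: 20.15
ee_pos: [0.5715, 0.0706, 0.0744]
tcp_rot: [-3.138, -0.0, 1.548]
contact_force: [-1.0, 0.4, 0.5]
opening: 0.003
```

{"fn": "carry_out", "kwargs": {"rows": [[0.01,0,0,0,0,0,0],[0.02,0,0,0,0,0,0],[0.03,0,0,0,0,0,0],[0.04,0,0,0,0,0,0],[0.05,0,0,0,0,0,0],[0.06,0,0,0,0,0,0],[0.07,0,0,0,0,0,0],[0.08,0,0,0,0,0,0]]}}

```text
clock: 20.82
ee_pos: [0.6137, 0.0705, 0.0756]
tcp_rot: [-3.14, 0.0, 1.548]
contact_force: [-2.8, -0.1, 1.6]
opening: 0.004
```

The push takes about 2.8 N, which matches free sliding friction. I'll continue.

{"fn": "carry_out", "kwargs": {"rows": [[0.012,0,0,0,0,0,0],[0.024,0,0,0,0,0,0],[0.036,0,0,0,0,0,0],[0.048,0,0,0,0,0,0],[0.06,0,0,0,0,0,0],[0.07,0,0,0,0,0,0],[0.08,0,0,0,0,0,0],[0.09,0,0,0,0,0,0],[0.1,0,0,0,0,0,0]]}}

```text
clock: 21.57
ee_pos: [0.6642, 0.0706, 0.0756]
tcp_rot: [-3.142, -0.0, 1.548]
contact_force: [-2.4, 1.1, 2.9]
opening: 0.007
```

{"fn": "carry_out", "kwargs": {"rows": [[0.008,0,0,0,0,0,0],[0.016,0,0,0,0,0,0],[0.024,0,0,0,0,0,0],[0.03,0,0,0,0,0,0],[0.03,0,0,0,0,0,0]]}}

```text
clock: 21.98
ee_pos: [0.6796, 0.0705, 0.0756]
tcp_rot: [3.141, -0.0, 1.548]
contact_force: [-0.3, 0.6, 1.3]
opening: -0.0
```

{"fn": "carry_out", "kwargs": {"rows": [[0.006,0,0,0,0,0,0],[0.012,0,0,0,0,0,0],[0.018,0,0,0,0,0,0],[0.018,0,0,0,0,0,0]]}}

```text
clock: 22.32
ee_pos: [0.6884, 0.0703, 0.0755]
tcp_rot: [3.141, 0.0, 1.548]
contact_force: [-0.5, 1.0, 0.5]
opening: 0.008
```

{"fn": "carry_out", "kwargs": {"rows": [[0.006,0,0,0,0,0,0],[0.012,0,0,0,0,0,0],[0.018,0,0,0,0,0,0]]}}

```text
clock: 22.57
ee_pos: [0.6894, 0.0704, 0.0751]
tcp_rot: [-3.126, 0.001, 1.549]
contact_force: [-28.9, -1.2, 17.2]
opening: 0.007
```

```bash
python3 - <<'E'
from h import *
a=r.camera("scene")[:,:,::-1];b=r.camera("side")[:,:,::-1]
A=a[140:300,280:420];B=b[100:240,220:380]
f=lambda x:cv2.resize(x,(400,440),interpolation=2)
cv2.imwrite("pics/s4.png",a);cv2.imwrite("pics/d4.png",b)
cv2.imwrite("pics/f.png",np.hstack([f(A),f(B)]))
E
```

```text
(no output)
```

That is the lid's stop: 29 N at x = 0.689. I'll back off, lift clear, then view the final picture.

{"fn": "carry_out", "kwargs": {"rows": [[-0.01,0,0,0,0,0,0],[-0.03,0,0,0,0,0,0],[-0.04,0,0.02,0,0,0,0],[-0.04,0,0.08,0,0,0,0],[-0.04,0,0.15,0,0,0,0],[-0.04,0,0.22,0,0,0,0],[-0.02,0.1,0.3,0,0,0,0],[0,0.18,0.36,0,0,0,0],[0,0.25,0.4,0,0,0,0],[0,0.25,0.4,0,0,0,0]]}}

```text
clock: 23.5
ee_pos: [0.6978, 0.1977, 0.2795]
tcp_rot: [3.137, -0.001, 1.549]
contact_force: [0.5, -0.8, 0.4]
opening: 0.007
```

```bash
python3 - <<'E'
from h import *
s=r.read_state();print(s["ee_pos"],s["contact_force"],s["clock"])
a=r.camera("scene")[:,:,::-1];b=r.camera("side")[:,:,::-1]
A=a[140:310,270:440];B=b[90:240,220:370]
f=lambda x:cv2.resize(x,(400,440),interpolation=2)
cv2.imwrite("pics/f.png",np.hstack([f(A),f(B)]))
c,d=cam("scene"),cam("side")
for h in(.133,.143):print(h,[(proj(k,(.495+x,.068+y,h+.011))-o)*g for k,o,g in((c,(270,140),(2.353,2.588)),(d,(220,90),(2.667,2.933))) for x,y in((0,-.045),(0,.045))])
E
```

```text
[0.69775223 0.19773519 0.27950924] [ 0.47692163 -0.79851711  0.39286192] 23.5
0.133 [array([196.16291313, 117.05553803]), array([269.04558621, 141.15181407]), array([170.15117481, 245.7875333 ]), array([123.16616433, 203.23805412])]
0.143 [array([196.74613292, 111.93571621]), array([270.09066669, 136.12388099]), array([169.52918657, 238.29680037]), array([122.32895696, 195.80164773])]
```

View pics/f.png

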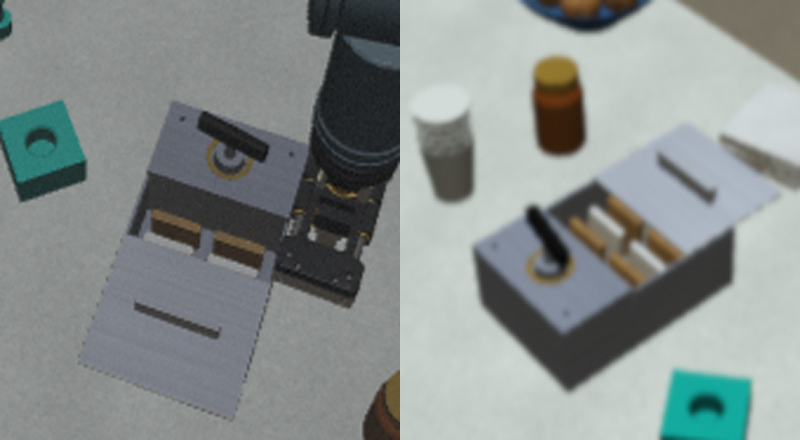

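The final picture shows the lid fully open and the key upright in the lock, crosswise to the box. The cups and jar stand as before. The arm is clear, so I'll hand in.

```bash
python3 -c "
from rig import r
print(r.hand_in())"
```

```text
the job is handed in; nothing more can be done
None
```

The box is open and the job is handed in at about 24 s of the 64 s allowed. The key went fully home in the lock, I turned it clockwise to its stop, and I pushed the lid to its end stop.

**Last checks**
- **Lid:** it slid at about 2–3 N and met its stop at 29 N. The last picture shows it fully open.
- **Key:** the last picture shows it released, upright and crosswise to the box. That it is fully home is inferred from the lid unlocking and from the height at contact; I did not measure it directly. It sank in at the first angle tried, so no to-and-fro search was needed.
- **Force on the key:** the highest reading while pushing it into the lock was about 14 N, against the 80 N limit.
- **Other things on the table:** the cups and jar look untouched. The can was not in the last picture, but nothing came near it.
- **Arm:** it was clear of everything at hand-in.

**What disagreed or went wrong**
- **Missed first grasp:** the fingers closed on nothing. The scene and side pictures showed the real fingertips about 27 mm above the reported TCP, and allowing for that the second grasp held. The wrist camera suggested a smaller offset of 10–15 mm, and I did not resolve the difference.
- **Key height in the grip:** the camera estimate was about 4 mm lower than the contact later showed.
- **Turning torque:** it peaked at 0.31 N m and then fell. I took that as the stop, with the handle slipping slightly in the grip.

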